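Line up the strap forms against the rule and stop

ROBOT

A 6-joint arm with a two-finger parallel gripper is mounted at the origin on the work surface. World frame = base frame: x ahead of the robot, y to its left, z up, the work surface at z = 0. Lengths are in m, angles in rad, forces in N, time in s.
With the tool pointing down it reaches from about 0.3 to 0.775 m from the base axis. Payload 14.6 kg.
Tool frame: the origin (TCP) lies on the centre line of the jaws, within the pads' length; the fingertips stand manip.tips_ahead ahead of it and the grasp point (between the pads) lies 6 mm ahead of it (manip.tips_ahead is the distance from the TCP to the fingertips, in m); z points along the fingers, y is the line along which they close (so a half turn about z gives the same grasp; the last joint's range is limited). The gripper opens to 85 mm and grips with 20 to 120 N. Pads are 22 mm wide; open, the fingers measure 114 mm over their backs; the gripper's body (76 mm by 85 mm) begins 54 mm behind the grasp point. The pads swing forward as they close: fully open they stand 13 mm farther back than shut.
Start: joints at [1.229, 0.3, 1.521, -0, 1.321, -0.067], TCP at [0.149, 0.529, 0.256] pointing down, gripper open.
Joint ranges: [-3.03, 3.03], [-0.79, 2.21], [0.23, 2.52], [-1.04, 4.18], [0, 3.07], [-2.55, 2.55]. Speed limits (rad/s): [2.22, 2.22, 2.57, 3.14, 3.14, 3.14].

INTERFACE

Orientations are given as a unit quaternion [w, x, y, z].
In Python, from station import manip gives the robot as it stands.
- The arm moves only by the tool drive_tool, never from a script. Its argument "increments" is a list of rows, each a list of 3 entries, a list of its own where there are three numbers: the finger opening in m, from 0 to 0.0854, then the shift along the tool's x, y, z in m, then the turn, a rotation vector about the tool's x, y, z in rad. A call has exactly 8 rows; each row is the pose to reach, as a shift and turn from the pose commanded when the call began, along the tool's axes at that moment; what a row does not reach only later rows make up. A row lasts 1/8 s, in which the tool goes at most 62.5 mm and 10.7 degrees, less where a joint would pass 70% of its speed; a pose out of reach is approached as far as the arm can. A call with a gripper value outside its range is refused whole. The fingers move at their own pace and stop on an object; "squeeze" is the grip in N (left out, the last holds). Time passes only in rows, so rows that repeat a pose let the fingers close, or fill a call up. It gives the time, the measured TCP pose, the force, the opening and the grip force at its end, in the units of the state.
- manip.get_obs(): the state, without advancing time (a new reading comes with each control period).
- manip.get_image(name): name is "scene" or "top" or "wrist"; returns a dict with "image" (400x640x3 uint8, red, green, blue), "fx", "fy", "cx", "cy" (pixels), "R" (3x3) and "t" (3): a world point X has camera coordinates R X + t. Camera axes: x right, y down, z forward; pixel columns grow to the right and rows downward; lengths in m; the calibration is good to about 2 mm. A picture is of the moment at which its call begins. There is no depth.
- manip.finish_job(): hands the job in; it is judged then, once.
Trained networks look in a picture, given as the dict that the camera call returned (one of the last four; its "shot" number tells which), for a name from the list of things; names that differ only in an ending like _2 or _b are one class to them, and where a whole thing is asked for, a point or a joint stands for the part that bears it (a point fixed in the world has none). Each returns a list of dicts, best first, with "conf" (0 to 1); they miss things now and then, are a little off and sometimes report something else, mostly with a low value. They report only what shows in the picture. A call takes as long as a camera call. They do not tell look-alikes from the thing itself.
- manip.recognise(query, picture): "at" ([x, y, z] in m, in the coordinates of the camera as it stood for that picture, good to about 4 mm: the middle of the surface that is visible of it).
- manip.masks_of(query, picture): "mask" (400x640 bool, what is visible of it).
- manip.spot_point(query, picture): "at" ([x, y, z] in m, in the coordinates of the camera as it stood for that picture, good to about 4 mm: a listed point, or the origin of a listed thing).
The state is a dict: "time_s": time; "joint_pos": joint angles; "qd": joint speeds; "joint_efforts": joint torques, N m; "ee_pos": TCP position; "tool_rot": TCP orientation; "force": force on the tool from outside, world axes, zero at the start; "torque": the same for the moment, N m; "width": opening from 0.0 (shut) to 1.0 (fully open); "gripper_force": force on a finger pad.
Only numpy, scipy, OpenCV 4.12 (cv2) and the standard library are available. Lean on these libraries where they do the work, as an engineer would, in place of code of your own. Each camera call takes 0.05 s, during which the arm holds its last target. There are 200 camera calls.

TASK

Slide the three wooden strap forms flat on the board, without lifting them off it, into one closed, even row: square ends flush against the aluminium rule bar, round tips pointing back towards the robot, long sides touching one another, with the row starting hard against the long square stop, at whichever end of the rule the stop is. Leave the glue jar, the tin and the awl where they are.

Things in the scene. Friction and masses are not known exactly. Their poses are not given: they have to be found in the camera images.
- board: Tan board fixed on the bench, 400 (x) by 480 (y) by 10 mm; its flat top is 10 mm above the bench. Origin: centre of its underside; x points away from the robot across the board. An aluminium rule bar, 26 mm wide, 430 mm long and 16 mm high, is fixed on its top along y; the face of the bar that looks to the robot lies at x = +120 mm. The board's place and yaw vary.
- stop: Dark steel stop fixed across one end of the rule bar: block 130 (x) by 24 (y) by 24 mm, parallel to the board's x. Origin: on the board's top, on the mid-lines of block and bar, 185 mm from the board's centre along its +y or -y; the block ends 113 mm before (-x) it, 100 mm before the rule's face. Side faces are 12 mm from the origin; the row starts at the face towards the board's middle.
- knob: Round dark clamp knob, 34 mm across and 30 mm high, fixed on the other end of the rule bar from the stop. Origin: centre of its foot, on the board's top.
- form1: Loose pale wooden strap form (the three are alike), 120 mm long, 36 mm wide, 20 mm thick, about 70 g, lying flat on the board: parallel sides, one square end and one half-round tip (radius 18 mm). Origin: centre of its underside, half-way along; x points along it to the square end, z up.
- form2: Loose pale wooden strap form (the three are alike), 120 mm long, 36 mm wide, 20 mm thick, about 70 g, lying flat on the board: parallel sides, one square end and one half-round tip (radius 18 mm). Origin: centre of its underside, half-way along; x points along it to the square end, z up.
- form3: Loose pale wooden strap form (the three are alike), 120 mm long, 36 mm wide, 20 mm thick, about 70 g, lying flat on the board: parallel sides, one square end and one half-round tip (radius 18 mm). Origin: centre of its underside, half-way along; x points along it to the square end, z up.
- form1_butt (a point): Middle of the square end of form1, at half its thickness (60 mm from its origin along its x, 10 mm up).
- form2_butt (a point): Middle of the square end of form2, at half its thickness (60 mm from its origin along its x, 10 mm up).
- form3_butt (a point): Middle of the square end of form3, at half its thickness (60 mm from its origin along its x, 10 mm up).
- jar: Bystander: amber glass glue jar, 68 mm across, 85 mm high, beside the board on the robot's right. Origin: centre of its underside.
- tin: Bystander: flat tin, 84 mm across, 60 mm high, beside the board on the robot's left. Origin: centre of its underside.
- awl: Bystander: wooden-handled awl, 155 mm long, 30 mm high, lying beside the board on the robot's left. Origin: under the handle, x along it to the point.
Mind the look-alikes: they are no part of the job. Leave any green, orange or red look-alike of the form3 alone.

How it is judged:
At the end, for the whole second after the job is handed in: All three forms flat and at rest on the board, square ends within 4 mm of the rule's face, parallel to the board's x axis within 0.06 rad, and the row closed against the stop's inner face: no form's centre over 108 mm from the stop's mid-line (102 mm if all touch) (x of each of form1_butt, form2_butt, form3_butt in the frame of board above 0.116 m and angle between the x axis of each of form1, form2, form3 and the x axis of board, either way round below 0.06 rad and y of form1 in the frame of stop between -0.108 and 0.108 m and y of form1 in the frame of board between -0.17 and 0.17 m and angle between each of form1, form2, form3's own z axis and vertical below 0.06 rad and height (world z) of each of form1, form2, form3 below 0.013 m and linear speed of each of form1, form2, form3 below 0.01 m/s and y of form2 in the frame of stop between -0.108 and 0.108 m and y of form2 in the frame of board between -0.17 and 0.17 m and y of form3 in the frame of stop between -0.108 and 0.108 m and y of form3 in the frame of board between -0.17 and 0.17 m).
It fails at once if a strap form is lifted more than 20 mm off the board (height (world z) of any of form1, form2, form3 above 0.03 m).
It fails at once if the glue jar is moved by more than 20 mm (distance of jar from where it was at the start of the episode above 0.02 m).
It fails at once if the tin is moved by more than 20 mm (distance of tin from where it was at the start of the episode above 0.02 m).
It fails at once if the awl is moved by more than 20 mm (distance of awl from where it was at the start of the episode above 0.02 m).
It also fails if it takes over 61 s, if anything falls off the work surface, if the arm or the gripper's body presses on something with over 40 N, if the wrist force passes 120 N, or if a joint passes its speed limit or range.

## Working session

There is one attempt and no reset: what is moved stays moved. The work goes in short steps, Python scripts to look and compute and a tool call to move; the robot and the scene stay as the last step left them, time stands still between calls to the robot, and variables do not carry over. Pictures are saved under pics/ and viewed, at most 10 in all, crops included, and the job is handed in when it is done.

Besides the shell and the picture viewer there is one more tool, called by a JSON object that holds its "fn" and its "kwargs", one argument or row to a line. drive_tool: Moves the arm, as the interface text tells. Its arguments: {"type":"object","properties":{"increments":{"type":"array"},"squeeze":{"type":"number"}},"required":["increments"]}

```bash
ls; mkdir -p pics; python3 - <<'E'
from station import manip
import cv2,numpy as np
print(manip.tips_ahead, manip.get_obs())
for n in ["top","scene"]:
    p=manip.get_image(n); cv2.imwrite(f"pics/{n}0.png",p["image"][:,:,::-1])
    for q in ["board","stop","knob","form1","form1_butt","jar","tin","awl"]:
        for r in manip.spot_point(q,p):
            X=np.array(p["R"]).T@(np.array(r["at"])-p["t"]); c=np.array(r["at"])
            print(n,q,round(r["conf"],2),X.round(3),(p["fx"]*c[0]/c[2]+p["cx"]).round(),(p["fy"]*c[1]/c[2]+p["cy"]).round())
E
```

```text
pics
0.025 {'time_s': 0.0, 'joint_pos': array([ 1.22940395e+00,  3.00470920e-01,  1.52160210e+00,  7.76397988e-06,
        1.32069637e+00, -6.65454717e-02]), 'qd': array([ 7.47796463e-04,  5.67808971e-05,  8.17150229e-05, -5.46085292e-04,
        1.58560293e-03, -2.79163105e-04]), 'joint_efforts': array([-4.74426470e-04, -5.43500733e+01, -3.61787760e+01, -1.06058633e-04,
        4.04613107e-03, -6.23260462e-05]), 'ee_pos': array([0.14917126, 0.52916503, 0.25571251]), 'tool_rot': array([-1.22860375e-04,  1.36992247e-01,  9.90571945e-01, -5.75406186e-04]), 'force': array([-0.33398766, -0.65508523,  0.12518559]), 'torque': array([ 0.04913913, -0.08168995,  0.00464256]), 'gripper_force': 0.0, 'width': 1.000090922434321}
top board 0.57 [ 0.517 -0.02   0.   ] 328.0 191.0
top stop 0.52 [0.675 0.148 0.009] 276.0 152.0
top knob 0.53 [ 0.626 -0.224  0.009] 382.0 154.0
top form1 0.85 [0.482 0.091 0.006] 297.0 204.0
top form1 0.77 [ 0.202 -0.333 -0.001] 432.0 272.0
top form1 0.76 [ 0.36  -0.341  0.   ] 427.0 225.0
top form1 0.71 [ 0.479 -0.126  0.011] 360.0 197.0
top form1 0.64 [ 0.805 -0.257  0
[... 475 characters left out ...]
 0.29 [ 0.479 -0.015  0.013] 316.0 213.0
scene knob 0.5 [ 0.627 -0.222  0.009] 308.0 291.0
scene knob 0.49 [ 0.523 -0.019 -0.001] 327.0 224.0
scene form1 0.92 [ 0.202 -0.335  0.004] 163.0 235.0
scene form1 0.74 [0.483 0.095 0.007] 342.0 193.0
scene form1 0.69 [ 0.36  -0.338  0.005] 201.0 266.0
scene form1 0.66 [ 0.803 -0.258  0.003] 355.0 345.0
scene form1 0.58 [ 0.482 -0.118  0.009] 292.0 237.0
scene form1 0.57 [ 0.519 -0.378 -0.   ] 232.0 311.0
scene form1_butt 0.94 [0.544 0.085 0.02 ] 356.0 202.0
scene jar 0.6 [ 0.672 -0.445  0.003] 257.0 370.0
scene tin 0.85 [0.644 0.454 0.001] 453.0 153.0
scene tin 0.33 [ 0.669 -0.444  0.004] 257.0 369.0
scene awl 0.74 [ 0.456  0.436 -0.004] 400.0 133.0
```

```bash
python3 - <<'E'
import cv2
a=cv2.imread("pics/top0.png")[90:290,170:460]; cv2.imwrite("pics/c1.png",cv2.resize(a,None,fx=2.75,fy=2.75,interpolation=2))
E
```

```text
(no output)
```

View pics/c1.png

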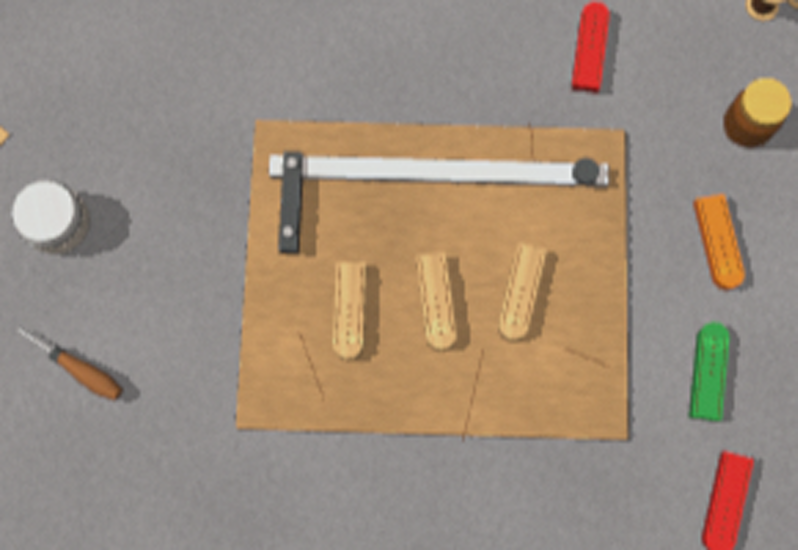

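View pics/scene0.png

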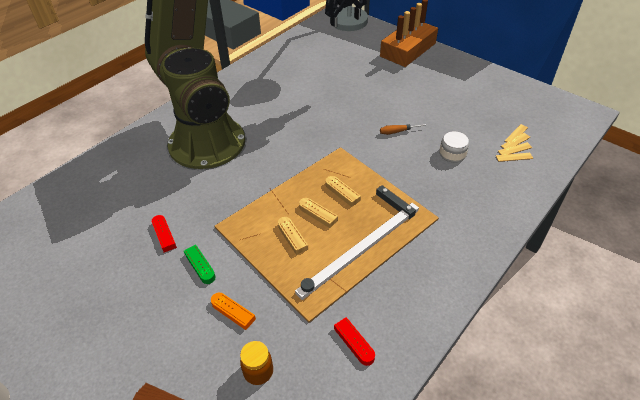

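Candidates, as pixels in the 2.75x crop: three pale forms on the board at (350,310), (437,300) and (523,292). The look-alikes are red at (592,45) and (728,500), orange at (720,240) and green at (710,370), all off the board. I choose the three pale forms on the board. The stop is at the rule's left (+y) end, crop (290,200), and the knob is at (587,170).

```bash
cat > h.py <<'E'
from station import manip
import cv2,numpy as np
stop=np.array([.674,.1475]); knob=np.array([.6265,-.223])
ey=(stop-knob)/np.linalg.norm(stop-knob); ex=np.array([ey[1],-ey[0]])
O=stop-.133*ex-.185*ey; yaw=np.arctan2(ex[1],ex[0])
def w(xb,yb): return O+xb*ex+yb*ey
def b(p): d=np.asarray(p)[:2]-O; return np.array([d@ex,d@ey])
def plane(p,uv,z):
    uv=np.atleast_2d(uv).astype(float); R=np.array(p["R"]);t=np.array(p["t"])
    d=np.c_[(uv[:,0]-p["cx"])/p["fx"],(uv[:,1]-p["cy"])/p["fy"],np.ones(len(uv))]@R
    c=-R.T@t; return (c+d*((z-c[2])/d[:,2])[:,None])[:,:2]
def forms(cam,z=.03):
    p=manip.get_image(cam); out=[]
    hsv=None
    for r in manip.masks_of("form1",p):
        m=r["mask"]; v,u=np.nonzero(m)
        col=p["image"][m].mean(0)
        if len(u)<40: continue
        P=plane(p,np.c_[u,v],z); B=np.array([b(q) for q in P])
        if abs(B.mean(0)[1])>.24 or abs(B.mean(0)[0])>.2: continue
        (cx,cy),(s1,s2),a=cv2.minAreaRect(B.astype(np.float32)*1000)
        X=B-B.mean(0); V=np.linalg.svd(X,full_matrices=False)[2][0]; V*=np.sign(V[0])
        out.append((round(r["conf"],2),(cx,cy),(s1,s2),np.arctan2(V[1],V[0])))
        print(cam,round(r["conf"],2),"mean b",(B.mean(0)*1000).round(),"rect",round(cx),round(cy),round(s1),round(s2),"ang",round(float(out[-1][3]),3),col.round())
    return p
def tool():
    o=manip.get_obs(); q=o["tool_rot"]
    from scipy.spatial.transform import Rotation as Ro
    M=Ro.from_quat(np.r_[q[1:],q[0]]).as_matrix(); return o,M
def to(xb,yb,z,ang,cur=None):
    """ang: angle of tool y rel. board x"""
    o,M=tool(); t=np.r_[w(xb,yb),z]-o["ee_pos"]; 
    a=np.arctan2(M[1,1],M[0,1]); da=(ang+yaw-a+np.pi/2)%np.pi-np.pi/2
    print("to",xb,yb,z,"shift",(M.T@t).round(4),"rotz",round(-da,3),"rotx/y tilt",M[:,2].round(3))
E
python3 - <<'E'
from h import *
print(O,yaw,tool()[1])
forms("top");forms("scene")
E
```

```text
[ 0.51855434 -0.01908525] -0.12750955821523852 [[-9.62473505e-01  2.71375664e-01 -3.13763308e-05]
 [ 2.71375665e-01  9.62473505e-01 -1.37957977e-05]
 [ 2.64550433e-05 -2.17928624e-05 -9.99999999e-01]]
top 0.95 mean b [-41.  -2.] rect -40 -2 120 36 ang 0.172 [209. 170. 115.]
top 0.73 mean b [-51. 105.] rect -52 105 37 117 ang 0.003 [207. 169. 114.]
top 0.73 mean b [ -27. -106.] rect -27 -107 38 121 ang -0.219 [207. 168. 113.]
scene 0.73 mean b [-43. 102.] rect -44 102 46 127 ang -0.084 [201. 160.  84.]
scene 0.72 mean b [ -17. -109.] rect -20 -109 45 132 ang -0.257 [205. 163.  86.]
scene 0.69 mean b [-29.  -5.] rect -31 -5 128 51 ang 0.093 [197. 156.  82.]
```

```bash
python3 - <<'E'
from h import *
to(-.052,.105,.038,np.pi/2)
E
```

```text
to -0.052 0.105 0.038 shift [-0.4374 -0.3314  0.2183] rotz -0.147 rotx/y tilt [-0. -0. -1.]
```

{"fn": "drive_tool", "kwargs": {
  "increments": [
    [0.07, [-0.05, -0.038, 0.01], [0, 0, -0.02]],
    [0.07, [-0.1, -0.076, 0.03], [0, 0, -0.04]],
    [0.07, [-0.15, -0.114, 0.05], [0, 0, -0.06]],
    [0.07, [-0.2, -0.152, 0.07], [0, 0, -0.08]],
    [0.07, [-0.25, -0.19, 0.09], [0, 0, -0.1]],
    [0.07, [-0.3, -0.228, 0.11], [0, 0, -0.12]],
    [0.07, [-0.35, -0.266, 0.12], [0, 0, -0.14]],
    [0.07, [-0.39, -0.296, 0.13], [0, 0, -0.147]]
  ]
}}

```text
time_s: 2.1
ee_pos: [0.4409, 0.1428, 0.1276]
tool_rot: [0.0, 0.064, 0.998, 0.0]
force: [1.1, 1.2, 0.9]
width: 0.822
gripper_force: 0.0
```

```bash
python3 - <<'E'
from h import *
to(-.052,.105,.038,np.pi/2); print(tool()[0]["joint_pos"].round(2))
E
```

```text
to -0.052 0.105 0.038 shift [-0.0456 -0.0457  0.0896] rotz 0.0 rotx/y tilt [ 0.001  0.    -1.   ]
[ 0.23  0.27  1.89  0.    0.98 -1.21]
```

{"fn": "drive_tool", "kwargs": {
  "increments": [
    [0.07, [-0.023, -0.023, 0.02], [0, 0, 0]],
    [0.07, [-0.046, -0.046, 0.04], [0, 0, 0]],
    [0.07, [-0.046, -0.046, 0.07], [0, 0, 0]],
    [0.07, [-0.046, -0.046, 0.09], [0, 0, 0]],
    [0.07, [-0.046, -0.046, 0.09], [0, 0, 0]],
    [0.03, [-0.046, -0.046, 0.09], [0, 0, 0]],
    [0.03, [-0.046, -0.046, 0.09], [0, 0, 0]],
    [0.03, [-0.046, -0.046, 0.09], [0, 0, 0]]
  ],
  "squeeze": 20
}}

```text
time_s: 3.1
ee_pos: [0.4801, 0.0932, 0.0388]
tool_rot: [0.001, 0.064, 0.998, 0.0]
force: [-1.6, -0.1, 7.4]
width: 0.414
gripper_force: 20.5
```

```bash
python3 - <<'E'
from h import *
p=manip.get_image("wrist"); cv2.imwrite("pics/w1.png",p["image"][:,:,::-1])
to(-.052+.11,.130,.038,np.pi/2);print(b(tool()[0]["ee_pos"]))
E
```

```text
to 0.058 0.13 0.038 shift [-0.1104  0.0236  0.001 ] rotz -0.0 rotx/y tilt [ 0.002  0.    -1.   ]
[-0.05243493  0.10645156]
```

View pics/w1.png

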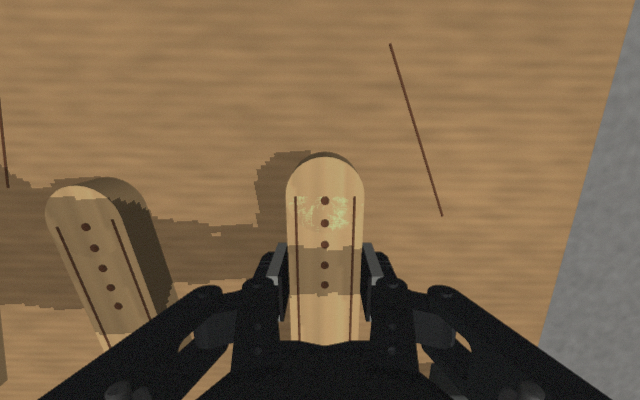

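{"fn": "drive_tool", "kwargs": {
  "increments": [
    [0.03, [-0.02, 0.003, 0], [0, 0, 0]],
    [0.03, [-0.04, 0.008, 0], [0, 0, 0]],
    [0.03, [-0.06, 0.012, 0], [0, 0, 0]],
    [0.03, [-0.08, 0.016, 0], [0, 0, 0]],
    [0.03, [-0.1, 0.019, 0], [0, 0, 0]],
    [0.03, [-0.106, 0.019, 0], [0, 0, 0]],
    [0.03, [-0.11, 0.019, 0], [0, 0, 0]],
    [0.03, [-0.112, 0.019, 0], [0, 0, 0]]
  ]
}}

```text
time_s: 4.15
ee_pos: [0.5929, 0.0977, 0.0386]
tool_rot: [0.0, 0.064, 0.998, 0.0]
force: [-4.8, 1.3, 8.6]
width: 0.416
gripper_force: 21.1
```

{"fn": "drive_tool", "kwargs": {
  "increments": [
    [0.03, [-0.001, 0, 0], [0, 0, 0]],
    [0.03, [-0.002, 0, 0], [0, 0, 0]],
    [0.03, [-0.003, 0, 0], [0, 0, 0]],
    [0.03, [-0.004, 0, 0], [0, 0, 0]],
    [0.055, [-0.004, 0, 0], [0, 0, 0]],
    [0.055, [-0.004, 0, 0], [0, 0, 0]],
    [0.055, [-0.004, 0, 0], [0, 0, 0]],
    [0.055, [-0.004, 0, -0.05], [0, 0, 0]]
  ]
}}

```text
time_s: 5.15
ee_pos: [0.5953, 0.0968, 0.085]
tool_rot: [-0.003, 0.064, 0.998, -0.001]
force: [0.4, 0.7, 0.1]
width: 0.643
gripper_force: 0.0
```

```bash
python3 - <<'E'
from h import *
forms("top")
print(b(tool()[0]["ee_pos"]))
to(-.040,-.002,.09,np.pi/2+.172);to(-.040,-.002,.038,np.pi/2+.172)
E
```

```text
top 0.62 mean b [ -26. -106.] rect -28 -105 38 124 ang -0.248 [189. 154. 104.]
top 0.61 mean b [ 130. -188.] rect 130 -188 24 26 ang -0.651 [92. 94. 93.]
[0.06516526 0.1256718 ]
to -0.04 -0.002 0.09 shift [ 0.1051 -0.1277  0.0016] rotz -0.172 rotx/y tilt [ 0.007  0.001 -1.   ]
to -0.04 -0.002 0.038 shift [ 0.1055 -0.1278  0.0536] rotz -0.172 rotx/y tilt [ 0.007  0.001 -1.   ]
```

{"fn": "drive_tool", "kwargs": {
  "increments": [
    [0.07, [0.035, -0.042, 0], [0, 0, -0.06]],
    [0.07, [0.07, -0.085, 0], [0, 0, -0.12]],
    [0.07, [0.105, -0.128, 0], [0, 0, -0.172]],
    [0.07, [0.105, -0.128, 0.03], [0, 0, -0.172]],
    [0.07, [0.105, -0.128, 0.05], [0, 0, -0.172]],
    [0.03, [0.105, -0.128, 0.05], [0, 0, -0.172]],
    [0.03, [0.105, -0.128, 0.05], [0, 0, -0.172]],
    [0.03, [0.105, -0.128, 0.05], [0, 0, -0.172]]
  ]
}}

```text
time_s: 6.25
ee_pos: [0.477, -0.0164, 0.0385]
tool_rot: [0.001, -0.022, 1.0, -0.0]
force: [0.6, -0.0, -0.9]
width: 0.419
gripper_force: 20.4
```

```bash
python3 - <<'E'
from h import *
print(b(tool()[0]["ee_pos"]))
to(.060,.03,.038,np.pi/2)
E
```

```text
[-0.04151018 -0.00265063]
to 0.06 0.03 0.038 shift [-0.1056  0.0148  0.0007] rotz 0.172 rotx/y tilt [ 0.001 -0.    -1.   ]
```

{"fn": "drive_tool", "kwargs": {
  "increments": [
    [0.03, [-0.02, 0.003, 0], [0, 0, 0.04]],
    [0.03, [-0.04, 0.006, 0], [0, 0, 0.08]],
    [0.03, [-0.06, 0.009, 0], [0, 0, 0.12]],
    [0.03, [-0.08, 0.012, 0], [0, 0, 0.16]],
    [0.03, [-0.097, 0.015, 0], [0, 0, 0.172]],
    [0.03, [-0.1, 0.015, 0], [0, 0, 0.172]],
    [0.03, [-0.103, 0.015, 0], [0, 0, 0.172]],
    [0.03, [-0.105, 0.015, 0], [0, 0, 0.172]]
  ]
}}

```text
time_s: 7.25
ee_pos: [0.5791, 0.0031, 0.0381]
tool_rot: [-0.002, 0.064, 0.998, -0.0]
force: [-19.2, -1.1, 13.7]
width: 0.415
gripper_force: 21.7
```

{"fn": "drive_tool", "kwargs": {
  "increments": [
    [0.03, [-0.002, 0, 0], [0, 0, 0]],
    [0.03, [-0.004, 0, 0], [0, 0, 0]],
    [0.03, [-0.006, 0, 0], [0, 0, 0]],
    [0.03, [-0.006, 0, 0], [0, 0, 0]],
    [0.055, [-0.006, 0, 0], [0, 0, 0]],
    [0.055, [-0.006, 0, 0], [0, 0, 0]],
    [0.055, [-0.006, 0, 0], [0, 0, 0]],
    [0.055, [-0.006, 0, -0.05], [0, 0, 0]]
  ]
}}

```text
time_s: 8.25
ee_pos: [0.5851, 0.0024, 0.0853]
tool_rot: [-0.003, 0.064, 0.998, -0.0]
force: [1.1, 1.3, 1.4]
width: 0.641
gripper_force: 0.0
```

```bash
python3 - <<'E'
from h import *
print(b(tool()[0]["ee_pos"]))
to(-.027,-.106,.038,np.pi/2-.22)
E
```

```text
[0.06322749 0.02980065]
to -0.027 -0.106 0.038 shift [ 0.0899 -0.1358  0.0479] rotz 0.22 rotx/y tilt [-0.006  0.    -1.   ]
```

{"fn": "drive_tool", "kwargs": {
  "increments": [
    [0.07, [0.03, -0.045, 0], [0, 0, 0.08]],
    [0.07, [0.06, -0.09, 0], [0, 0, 0.15]],
    [0.07, [0.09, -0.136, 0], [0, 0, 0.22]],
    [0.07, [0.09, -0.136, 0.03], [0, 0, 0.22]],
    [0.07, [0.09, -0.136, 0.05], [0, 0, 0.22]],
    [0.03, [0.09, -0.136, 0.05], [0, 0, 0.22]],
    [0.03, [0.09, -0.136, 0.05], [0, 0, 0.22]],
    [0.03, [0.09, -0.136, 0.05], [0, 0, 0.22]]
  ]
}}

```text
time_s: 9.25
ee_pos: [0.4806, -0.1211, 0.0386]
tool_rot: [0.001, 0.173, 0.985, -0.0]
force: [0.5, -0.1, -0.6]
width: 0.416
gripper_force: 20.6
```

```bash
python3 - <<'E'
from h import *
print(b(tool()[0]["ee_pos"]))
to(.060,-.06,.038,np.pi/2)
E
```

```text
[-0.02467138 -0.10596432]
to 0.06 -0.06 0.038 shift [-0.0726  0.0633  0.0007] rotz -0.22 rotx/y tilt [ 0.001 -0.    -1.   ]
```

{"fn": "drive_tool", "kwargs": {
  "increments": [
    [0.03, [-0.015, 0.013, 0], [0, 0, -0.05]],
    [0.03, [-0.03, 0.026, 0], [0, 0, -0.1]],
    [0.03, [-0.045, 0.039, 0], [0, 0, -0.15]],
    [0.03, [-0.06, 0.052, 0], [0, 0, -0.2]],
    [0.03, [-0.07, 0.062, 0], [0, 0, -0.22]],
    [0.03, [-0.071, 0.062, 0], [0, 0, -0.22]],
    [0.03, [-0.072, 0.063, 0], [0, 0, -0.22]],
    [0.03, [-0.0725, 0.063, 0], [0, 0, -0.22]]
  ]
}}

```text
time_s: 10.25
ee_pos: [0.5695, -0.0865, 0.0385]
tool_rot: [-0.0, 0.064, 0.998, 0.0]
force: [-4.7, 1.9, 8.5]
width: 0.417
gripper_force: 21.7
```

{"fn": "drive_tool", "kwargs": {
  "increments": [
    [0.03, [-0.002, 0, 0], [0, 0, 0]],
    [0.03, [-0.004, 0, 0], [0, 0, 0]],
    [0.03, [-0.006, 0, 0], [0, 0, 0]],
    [0.03, [-0.006, 0, 0], [0, 0, 0]],
    [0.055, [-0.006, 0, 0], [0, 0, 0]],
    [0.055, [-0.006, 0, 0], [0, 0, 0]],
    [0.055, [-0.006, 0, 0], [0, 0, 0]],
    [0.055, [-0.006, 0, -0.07], [0, 0, 0]]
  ]
}}

```text
time_s: 11.25
ee_pos: [0.5737, -0.0869, 0.0969]
tool_rot: [-0.004, 0.064, 0.998, 0.001]
force: [1.0, 0.4, 1.4]
width: 0.644
gripper_force: 0.0
```

```bash
python3 - <<'E'
from h import *
print(b(tool()[0]["ee_pos"]))
to(.050,-.14,.038,0)
print(tool()[0]["joint_pos"])
E
```

```text
[ 0.06328081 -0.06026967]
to 0.05 -0.14 0.038 shift [ 0.0127 -0.0798  0.0589] rotz 1.57 rotx/y tilt [-0.008  0.002 -1.   ]
[-2.13477536e-01  5.44606220e-01  1.57228518e+00 -2.58775063e-05
  1.03332329e+00 -1.65621782e+00]
```

{"fn": "drive_tool", "kwargs": {
  "increments": [
    [0.07, [0.002, -0.01, -0.01], [0, 0, 0.18]],
    [0.07, [0.004, -0.02, -0.01], [0, 0, 0.36]],
    [0.07, [0.006, -0.03, -0.01], [0, 0, 0.54]],
    [0.07, [0.008, -0.04, -0.01], [0, 0, 0.72]],
    [0.07, [0.012, -0.055, -0.01], [0, 0, 0.9]],
    [0.07, [0.012, -0.055, -0.01], [0, 0, 1.08]],
    [0.07, [0.012, -0.055, -0.01], [0, 0, 1.26]],
    [0.07, [0.012, -0.055, -0.01], [0, 0, 1.44]]
  ]
}}

```text
time_s: 12.25
ee_pos: [0.5568, -0.1404, 0.1103]
tool_rot: [0.0, 0.708, 0.706, 0.0]
force: [-0.4, 0.5, -0.6]
width: 0.818
gripper_force: 0.0
```

```bash
python3 - <<'E'
from h import *
to(.050,-.115,.032,0)
p=forms("top"); cv2.imwrite("pics/c2.png",cv2.resize(p["image"][90:290,170:460,::-1],None,fx=2.75,fy=2.75,interpolation=2))
E
```

```text
to 0.05 -0.115 0.032 shift [ 0.0008 -0.0033  0.0783] rotz 0.124 rotx/y tilt [ 0. -0. -1.]
top 0.71 mean b [ 58. 123.] rect 58 124 118 34 ang 0.016 [222. 186. 125.]
top 0.57 mean b [59. 28.] rect 57 28 121 35 ang -0.009 [223. 188. 126.]
top 0.47 mean b [ 84. -52.] rect 76 -56 79 24 ang -0.16 [222. 185. 125.]
```

View pics/c2.png

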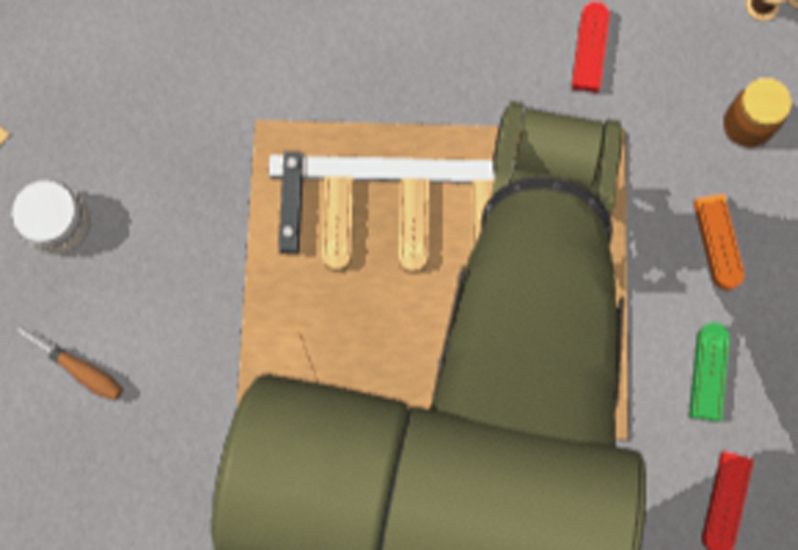

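{"fn": "drive_tool", "kwargs": {
  "increments": [
    [0.07, [0.001, -0.003, 0.01], [0, 0, 0.125]],
    [0.07, [0.001, -0.003, 0.03], [0, 0, 0.125]],
    [0.07, [0.001, -0.003, 0.05], [0, 0, 0.125]],
    [0.07, [0.001, -0.003, 0.065], [0, 0, 0.125]],
    [0.07, [0.001, -0.003, 0.07], [0, 0, 0.125]],
    [0.07, [0.001, -0.003, 0.075], [0, 0, 0.125]],
    [0.07, [0.001, -0.003, 0.078], [0, 0, 0.125]],
    [0.07, [0.001, -0.003, 0.078], [0, 0, 0.125]]
  ]
}}

```text
time_s: 13.35
ee_pos: [0.5539, -0.1393, 0.0324]
tool_rot: [0.0, 0.749, 0.663, 0.0]
force: [0.5, -0.4, 0.5]
width: 0.82
gripper_force: 0.0
```

```bash
python3 - <<'E'
from h import *
print(b(tool()[0]["ee_pos"]),tool()[1].round(3)[:2])
to(.050,.054,.032,0)
E
```

```text
[ 0.05036819 -0.11478026] [[ 0.121  0.993  0.   ]
 [ 0.993 -0.121 -0.   ]]
to 0.05 0.054 0.032 shift [0.1688 0.0006 0.0004] rotz 0.006 rotx/y tilt [ 0. -0. -1.]
```

{"fn": "drive_tool", "kwargs": {
  "increments": [
    [0.07, [0.009, 0, 0], [0, 0, 0.006]],
    [0.07, [0.018, 0, 0], [0, 0, 0.006]],
    [0.07, [0.027, 0, 0], [0, 0, 0.006]],
    [0.07, [0.036, 0, 0], [0, 0, 0.006]],
    [0.07, [0.045, 0, 0], [0, 0, 0.006]],
    [0.07, [0.054, 0, 0], [0, 0, 0.006]],
    [0.07, [0.063, 0, 0], [0, 0, 0.006]],
    [0.07, [0.07, 0, 0], [0, 0, 0.006]]
  ]
}}

```text
time_s: 14.35
ee_pos: [0.5624, -0.0693, 0.0322]
tool_rot: [0.0, 0.751, 0.66, 0.0]
force: [0.4, -1.1, -0.1]
width: 0.819
gripper_force: 0.3
```

{"fn": "drive_tool", "kwargs": {
  "increments": [
    [0.07, [0.009, 0, 0], [0, 0, 0]],
    [0.07, [0.018, 0, 0], [0, 0, 0]],
    [0.07, [0.027, 0, 0], [0, 0, 0]],
    [0.07, [0.036, 0, 0], [0, 0, 0]],
    [0.07, [0.045, 0, 0], [0, 0, 0]],
    [0.07, [0.054, 0, 0], [0, 0, 0]],
    [0.07, [0.062, 0, 0], [0, 0, 0]],
    [0.07, [0.07, 0, 0], [0, 0, 0]]
  ]
}}

```text
time_s: 15.35
ee_pos: [0.5714, 0.0001, 0.0323]
tool_rot: [0.0, 0.751, 0.66, -0.0]
force: [0.7, -1.6, 0.3]
width: 0.824
gripper_force: 0.7
```

```bash
python3 - <<'E'
from h import *
print(b(tool()[0]["ee_pos"]))
to(.050,.054,.032,0)
p=forms("top"); cv2.imwrite("pics/c3.png",cv2.resize(p["image"][110:230,200:420,::-1],None,fx=3.5,fy=3.5,interpolation=2))
p=manip.get_image("scene");cv2.imwrite("pics/s3.png",cv2.resize(p["image"][130:340,210:450,::-1],None,fx=2.5,fy=2.5,interpolation=2))
E
```

```text
[0.04993525 0.02573746]
to 0.05 0.054 0.032 shift [0.0283 0.0001 0.0003] rotz -0.0 rotx/y tilt [-0. -0. -1.]
top 0.79 mean b [ 60. 125.] rect 60 125 36 122 ang -0.006 [222. 187. 126.]
top 0.49 mean b [ 63. 102.] rect 65 102 9 82 ang -0.014 [212. 173. 117.]
```

View pics/s3.png

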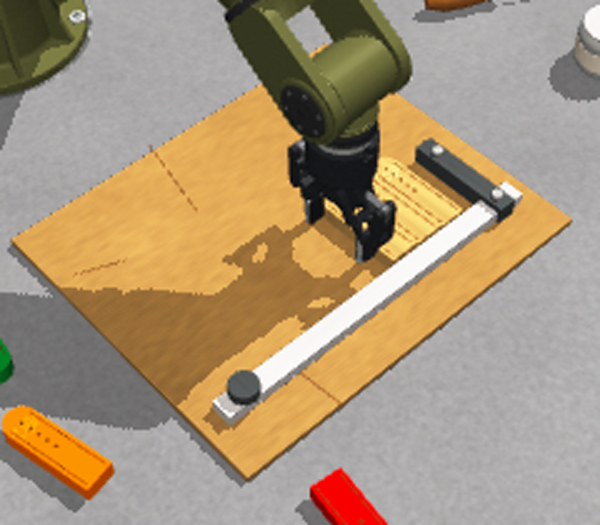

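The gripper sits at (345,200), with the three forms side by side at about (420,200) between it and the stop at (465,180). I'll push on to the stop.

{"fn": "drive_tool", "kwargs": {
  "increments": [
    [0.07, [0.006, 0, 0], [0, 0, 0]],
    [0.07, [0.012, 0, 0], [0, 0, 0]],
    [0.07, [0.017, 0, 0], [0, 0, 0]],
    [0.07, [0.02, 0, 0], [0, 0, 0]],
    [0.07, [0.023, 0, 0], [0, 0, 0]],
    [0.07, [0.025, 0, 0], [0, 0, 0]],
    [0.07, [0.027, 0, 0], [0, 0, 0]],
    [0.07, [0.028, 0, 0], [0, 0, 0]]
  ]
}}

```text
time_s: 16.5
ee_pos: [0.5749, 0.0274, 0.0323]
tool_rot: [0.0, 0.751, 0.66, 0.0]
force: [-0.2, -0.7, -0.6]
width: 0.818
gripper_force: 0.4
```

{"fn": "drive_tool", "kwargs": {
  "increments": [
    [0.07, [0.001, 0, 0], [0, 0, 0]],
    [0.07, [0.002, 0, 0], [0, 0, 0]],
    [0.07, [0.003, 0, 0], [0, 0, 0]],
    [0.07, [0.004, 0, 0], [0, 0, 0]],
    [0.07, [0.005, 0, 0], [0, 0, 0]],
    [0.07, [0.006, 0, 0], [0, 0, 0]],
    [0.07, [0.006, 0, 0], [0, 0, 0]],
    [0.07, [0.006, 0, 0], [0, 0, 0]]
  ]
}}

```text
time_s: 17.5
ee_pos: [0.5745, 0.029, 0.0322]
tool_rot: [0.001, 0.752, 0.659, -0.003]
force: [-13.7, -37.7, 9.6]
width: 0.823
gripper_force: 19.9
```

{"fn": "drive_tool", "kwargs": {
  "increments": [
    [0.07, [-0.01, 0, 0], [0, 0, 0]],
    [0.07, [-0.02, 0, 0], [0, 0, 0]],
    [0.07, [-0.02, 0, -0.03], [0, 0, 0]],
    [0.07, [-0.03, 0, -0.08], [0, 0, 0]],
    [0.03, [-0.06, -0.05, -0.1], [0, 0, 0]],
    [0.0, [-0.08, -0.1, -0.1], [0, 0, 0]],
    [0.0, [-0.1, -0.15, -0.1], [0, 0, 0]],
    [0.0, [-0.1, -0.15, -0.1], [0, 0, 0]]
  ]
}}

```text
time_s: 18.5
ee_pos: [0.4117, -0.047, 0.1323]
tool_rot: [-0.0, 0.751, 0.66, -0.0]
force: [1.1, 0.3, 1.2]
width: 0.002
gripper_force: 0.0
```

```bash
python3 - <<'E'
from h import *
print(b(tool()[0]["ee_pos"]))
p=forms("top"); 
for r in manip.spot_point("form1_butt",p)+manip.spot_point("stop",p)+manip.spot_point("knob",p):
    X=np.array(p["R"]).T@(np.array(r["at"])-p["t"]); print(round(r["conf"],2),b(X).round(3),X[2].round(3))
cv2.imwrite("pics/c4.png",cv2.resize(p["image"][130:210,250:370,::-1],None,fx=6,fy=6,interpolation=2))
E
```

```text
[-0.10239744 -0.04131457]
top 0.81 mean b [ 57. 117.] rect 56 117 121 34 ang 0.0 [216. 179. 121.]
top 0.63 mean b [55. 81.] rect 53 81 37 122 ang -0.009 [214. 177. 119.]
top 0.62 mean b [ 60. 153.] rect 59 154 122 38 ang -0.003 [210. 174. 118.]
0.78 [0.121 0.156] 0.018
0.16 [0.135 0.187] 0.01
0.63 [0.134 0.184] 0.009
0.52 [0.116 0.08 ] 0.022
0.47 [ 0.132 -0.189] 0.009
```

View pics/c4.png

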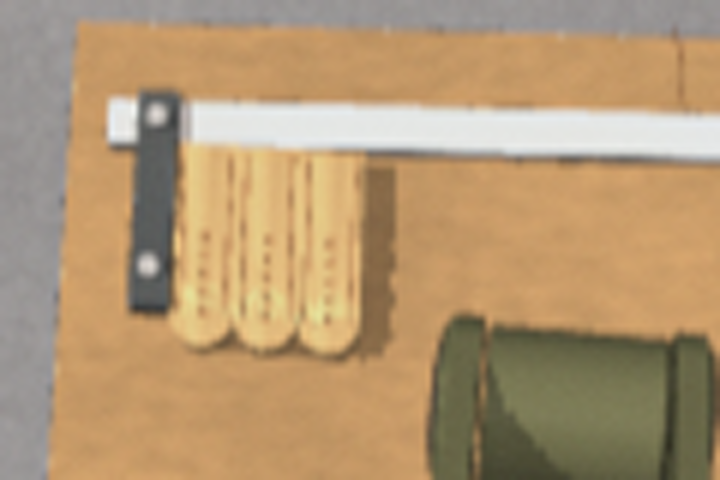

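The row is closed against the stop (tips at (203,345), (265,350) and (330,352) in the crop), but the second and third butts look a few mm off the rule. I'll tap each tip home with the shut fingers.

```bash
python3 - <<'E'
from h import *
to(-.04,.083,.04,0)
print(tool()[1].round(3)[:2])
E
```

```text
to -0.04 0.083 0.04 shift [0.1234 0.0592 0.0923] rotz 0.0 rotx/y tilt [ 0.001 -0.    -1.   ]
[[ 0.127  0.992  0.001]
 [ 0.992 -0.127 -0.   ]]
```

{"fn": "drive_tool", "kwargs": {
  "increments": [
    [0, [0.06, 0.02, 0.02], [0, 0, 0]],
    [0, [0.11, 0.04, 0.04], [0, 0, 0]],
    [0, [0.123, 0.059, 0.06], [0, 0, 0]],
    [0, [0.123, 0.059, 0.08], [0, 0, 0]],
    [0, [0.123, 0.059, 0.092], [0, 0, 0]],
    [0, [0.123, 0.064, 0.092], [0, 0, 0]],
    [0, [0.123, 0.069, 0.092], [0, 0, 0]],
    [0, [0.123, 0.073, 0.092], [0, 0, 0]]
  ]
}}

```text
time_s: 19.75
ee_pos: [0.503, 0.0658, 0.041]
tool_rot: [0.0, 0.751, 0.66, 0.001]
force: [-0.5, 0.1, -0.1]
width: 0.005
gripper_force: 0.0
```

{"fn": "drive_tool", "kwargs": {
  "increments": [
    [0, [0, 0.002, 0], [0, 0, 0]],
    [0, [0, 0.004, 0], [0, 0, 0]],
    [0, [0, 0.006, 0], [0, 0, 0]],
    [0, [0, 0.008, 0], [0, 0, 0]],
    [0, [0, 0.01, 0], [0, 0, 0]],
    [0, [0, 0.012, 0], [0, 0, 0]],
    [0, [0, 0.013, 0], [0, 0, 0]],
    [0, [0, 0.014, 0], [0, 0, 0]]
  ]
}}

```text
time_s: 20.75
ee_pos: [0.5161, 0.0642, 0.0402]
tool_rot: [-0.0, 0.751, 0.66, -0.0]
force: [0.1, -1.0, 0.3]
width: 0.003
gripper_force: 0.3
```

```bash
python3 - <<'E'
from h import *
print(b(tool()[0]["ee_pos"]))
p=manip.get_image("scene");cv2.imwrite("pics/s5.png",cv2.resize(p["image"][130:280,290:450,::-1],None,fx=4,fy=4,interpolation=2))
E
```

```text
[-0.01304634  0.08227342]
```

View pics/s5.png

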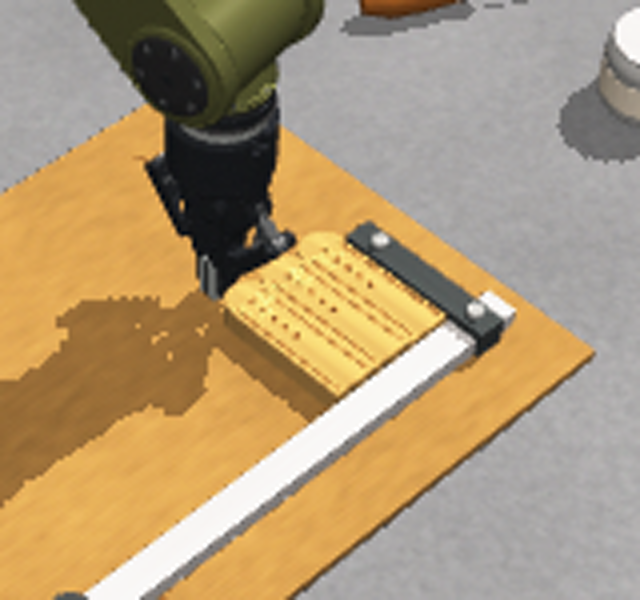

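The fingers are at the tip of the third form (225,285). The butts look close to the rule. I'll go on until I feel contact.

{"fn": "drive_tool", "kwargs": {
  "increments": [
    [0, [0, 0.001, 0], [0, 0, 0]],
    [0, [0, 0.002, 0], [0, 0, 0]],
    [0, [0, 0.003, 0], [0, 0, 0]],
    [0, [0, 0.004, 0], [0, 0, 0]],
    [0, [0, 0.005, 0], [0, 0, 0]],
    [0, [0, 0.006, 0], [0, 0, 0]],
    [0, [0, 0.006, 0], [0, 0, 0]],
    [0, [0, 0.006, 0], [0, 0, 0]]
  ]
}}

```text
time_s: 21.8
ee_pos: [0.5191, 0.0638, 0.0398]
tool_rot: [-0.003, 0.751, 0.661, -0.003]
force: [-26.1, 2.8, 17.9]
width: 0.001
gripper_force: 13.3
```

{"fn": "drive_tool", "kwargs": {
  "increments": [
    [0, [0, -0.02, 0], [0, 0, 0]],
    [0, [0.02, -0.025, 0], [0, 0, 0]],
    [0, [0.036, -0.02, 0], [0, 0, 0]],
    [0, [0.036, -0.012, 0], [0, 0, 0]],
    [0, [0.036, -0.007, 0], [0, 0, 0]],
    [0, [0.036, -0.004, 0], [0, 0, 0]],
    [0, [0.036, -0.001, 0], [0, 0, 0]],
    [0, [0.036, 0, 0], [0, 0, 0]]
  ]
}}

```text
time_s: 22.8
ee_pos: [0.5241, 0.099, 0.0397]
tool_rot: [-0.002, 0.751, 0.66, -0.003]
force: [-26.8, 3.8, 17.1]
width: 0.002
gripper_force: 13.4
```

{"fn": "drive_tool", "kwargs": {
  "increments": [
    [0, [0, -0.02, 0], [0, 0, 0]],
    [0, [0.02, -0.025, 0], [0, 0, 0]],
    [0, [0.034, -0.02, 0], [0, 0, 0]],
    [0, [0.034, -0.012, 0], [0, 0, 0]],
    [0, [0.034, -0.007, 0], [0, 0, 0]],
    [0, [0.034, -0.004, 0], [0, 0, 0]],
    [0, [0.034, -0.001, 0], [0, 0, 0]],
    [0, [0.034, 0, 0], [0, 0, 0]]
  ]
}}

```text
time_s: 23.8
ee_pos: [0.5289, 0.1327, 0.0397]
tool_rot: [-0.002, 0.751, 0.66, -0.003]
force: [-22.5, 1.0, 13.2]
width: 0.001
gripper_force: 11.1
```

{"fn": "drive_tool", "kwargs": {
  "increments": [
    [0, [0, -0.01, 0], [0, 0, 0]],
    [0, [0, -0.03, 0], [0, 0, 0]],
    [0, [0, -0.05, -0.02], [0, 0, 0]],
    [0, [-0.05, -0.07, -0.06], [0, 0, 0]],
    [0, [-0.1, -0.09, -0.1], [0, 0, 0]],
    [0, [-0.15, -0.11, -0.12], [0, 0, 0]],
    [0, [-0.2, -0.12, -0.12], [0, 0, 0]],
    [0, [-0.22, -0.12, -0.12], [0, 0, 0]]
  ]
}}

```text
time_s: 24.8
ee_pos: [0.3829, -0.0721, 0.1608]
tool_rot: [0.001, 0.752, 0.66, 0.0]
force: [0.2, 1.6, 0.4]
width: -0.002
gripper_force: 0.0
```

```bash
python3 - <<'E'
from h import *
p=forms("top"); cv2.imwrite("pics/c6.png",cv2.resize(p["image"][130:210,250:370,::-1],None,fx=6,fy=6,interpolation=2))
E
```

```text
top 0.86 mean b [ 59. 117.] rect 60 118 122 35 ang 0.012 [215. 178. 120.]
top 0.59 mean b [59. 81.] rect 57 81 36 121 ang -0.002 [213. 176. 118.]
top 0.57 mean b [ 60. 153.] rect 59 153 36 122 ang 0.004 [211. 174. 118.]
```

View pics/c6.png

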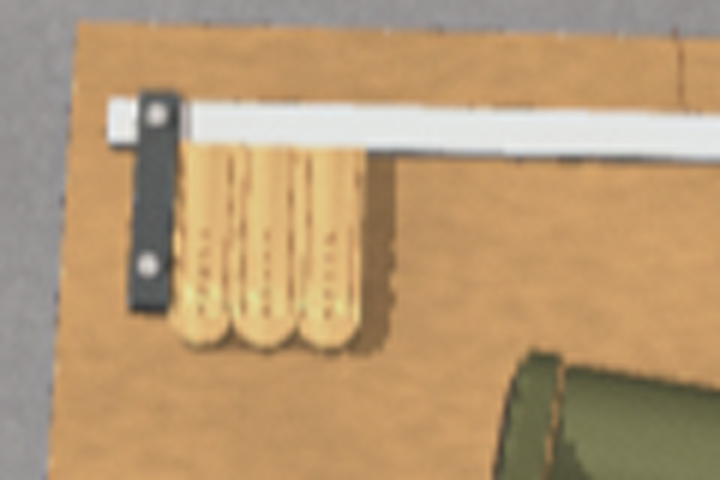

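The row is closed and even. The tips line up at (203,345), (265,347) and (330,347) in the crop, the butts are on the rule and the first side is on the stop.

```bash
python3 -c "
from station import manip
print(manip.finish_job())"
```

```text
the job is handed in; nothing more can be done
None
```

I handed the job in at about 25 s: the last picture showed all three forms in a closed, even row, flush on the rule and hard against the stop. The jar, tin and awl were not touched; I have not seen the judged result.

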